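Start the locking screw of a microscope foot

TASK

Take the T-handled key with the four prongs and set it square over the bar-headed locking screw on the black microscope foot, down onto the foot with the bar between the prongs, before you turn anything. Then turn the key a quarter turn clockwise (seen from above) to start the screw, let go, and leave the key standing upright on the screw. Leave the other T-handled key, the one with the plain round end, where it stands.

Things in the scene. Friction and masses are not known exactly. Their poses are not given: they have to be found in the camera images.
- key_mid (a point): Four-pronged key, loose, upright, 110 mm tall, 0.15-0.3 kg; this point: on its axis, 55 mm above the prong tips. z up, x along the black T-handle (64 long x, 16 thick y, 26 high, centre 42 mm above this point). Steel shaft 14 mm across, then a cross 52 mm over its arms, at 45 degrees to the handle; under each arm end a prong 7 mm across, 22 mm long, 22 mm from the axis.
- lock_bar (a point): Screw axis at the flat round black face, 84 mm across, where the prongs come to stand (30 mm above the bench). Turns with the screw: x along its steel cross bar (52 long, 6 thick, 14 mm high; hub 16 across, 16 high), z up. The black two-toed foot is fixed, about 190 mm long; an aluminium stub 62 mm high stands 70 mm from the screw, opposite the toes.
- lock (a joint): Screw angle (rad): 0 to 0.1 at the start, grows clockwise from above, stop at 2.2, about 0.1 N m to turn, stays where left, does not sink. With the key's handle parallel or square to the bar, the bar lies midway between prongs, 9 mm of room each side; the key then turns about 28 degrees freely before its prongs bear on the bar and push it round. The prongs slide on the face.
- plain_key_mid (a point): The other key, to be left alone: same T-handle, height, axes and middle point, but its lower end is a plain round steel cylinder 38 mm across and 34 mm high, with no cross and no prongs. The two keys may stand in either place.

How it is judged:
On the way:
1. the held key stands square over the screw, down on the foot (prong tips within 7 mm of the face, axes within 12 mm, upright within 10 degrees), with the screw not yet turned (below 0.3 rad) (horizontal distance between key_mid and lock_bar below 0.012 m and z of key_mid in the frame of lock_bar below 0.062 m and angle between key_mid's own z axis and vertical below 0.175 rad and value of joint lock below 0.3 rad and contact force between the fingers and key above 1 N), for 0.1 s.
At the end, for the whole second after the job is handed in: The screw reads over 0.7 rad and is still; the four-pronged key stands released and at rest on it, prong tips within 7 mm of the face, axes within 15 mm, upright within 10 degrees; the other key has not moved over 40 mm (horizontal distance between key_mid and lock_bar below 0.015 m and z of key_mid in the frame of lock_bar below 0.062 m and angle between key_mid's own z axis and vertical below 0.175 rad and value of joint lock above 0.7 rad and velocity of joint lock below 0.05 rad/s and linear speed of key below 0.02 m/s); the robot touches nothing.
It fails at once if the plain round-ended key is moved over 40 mm (distance of plain_key_mid from where it was at the start of the episode above 0.04 m).
It also fails if it takes over 43 s, if anything falls off the work surface, if the arm or the gripper's body presses on something with over 40 N, if the wrist force passes 120 N, or if a joint passes its speed limit or range.

ROBOT

A 6-joint arm with a two-finger parallel gripper is mounted at the origin on the work surface. World frame = base frame: x ahead of the robot, y to its left, z up, the work surface at z = 0. Lengths are in m, angles in rad, forces in N, time in s.
With the tool pointing down it reaches from about 0.4 to 0.825 m from the base axis. Payload 7 kg.
Tool frame: the origin (TCP) lies midway between the tips of the shut fingers; the grasp point (between the pads) lies arm.hold_point_z behind it (arm.hold_point_z is the distance from the TCP to the grasp point, in m); z points along the fingers, y is the line along which they close (so a half turn about z gives the same grasp; the last joint's range is limited). The gripper opens to 88 mm and grips with 3 to 60 N. Pads are 19 mm wide; open, the fingers measure 130 mm over their backs; the gripper's body (78 mm by 193 mm) begins 47 mm behind the grasp point.
Start: joints at [-1.053, 0.359, 0.012, 0, -1.224, -0.288], TCP at [0.154, -0.657, 0.227] pointing down, gripper open.
Joint ranges: [-3.07, 3.07], [-1.43, 2.12], [-1.02, 1.25], [-3.03, 1.67], [-3.05, -0], [-3.03, 3.03]. Speed limits (rad/s): [2.39, 2.39, 3.01, 3.14, 3.14, 3.14].

INTERFACE

Orientations are given as [roll, pitch, yaw] about the fixed x, y, z axes, in that order (R = Rz(yaw) Ry(pitch) Rx(roll)).
In Python, from station import arm gives the robot as it stands.
- The arm moves only by the shell command python3 -m crank 'ROWS' [OPENING] [FORCE]. ROWS is JSON, a list that holds one entry, the list of rows, each a list of 4 numbers: the shift along the tool's x, y, z in units of 25 mm (1.0 is 25 mm), then the turn about the tool's z in units of 5 degrees (1.0 is 5 degrees). A call has 1 to 12 rows; each row is the pose to reach, as a shift and turn from the pose commanded when the call began, along the tool's axes at that moment; what a row does not reach only later rows make up. A row lasts 1/8 s, in which the tool goes at most 62.5 mm and 10.7 degrees, less where a joint would pass 70% of its speed; a pose out of reach is approached as far as the arm can. A call with a gripper value outside its range is refused whole. OPENING is the closure, from 0 (fully open) to 1 (shut), set as the call begins (- or left out, the last holds). The fingers move at their own pace and stop on an object; FORCE is the grip in N (left out, the last holds). Time passes only in rows, so rows that repeat a pose let the fingers close. It gives the time, the measured TCP pose, the force, the opening and the grip force at its end, in the units of the state.
- arm.get_state(): the state, without advancing time (a new reading comes with each control period).
- arm.grab_frame(name): name is "scene" or "top" or "wrist"; returns (picture, depth): 420x560x3 uint8, red, green, blue; 420x560 float32, m along the optical axis (not along the pixel's ray), 0 where there is no reading.
- arm.get_calibration(name): a dict with "mtx" (3x3 intrinsics, pixels), "R" (3x3) and "t" (3): a world point X has camera coordinates R X + t; the wrist camera has in their place "mount" (4x4, takes a point from camera to tool coordinates, whose origin is the TCP and whose axes are the flange's). Camera axes: x right, y down, z forward; pixel columns grow to the right and rows downward; lengths in m; the calibration is good to about 2 mm. A picture is of the moment at which its call begins: read the wrist's pose just before it. get_calibration takes no time and is no camera call.
- arm.job_done(): hands the job in; it is judged then, once.
Trained networks look in the newest picture that a camera, given by its name, has taken for a name from the list of things; names that differ only in an ending like _2 or _b are one class to them, and where a whole thing is asked for, a point or a joint stands for the part that bears it (a point fixed in the world has none). Each returns a list of dicts, best first, with "score" (0 to 1); they miss things now and then, are a little off and sometimes report something else, mostly with a low value. They report only what shows in the picture. A call takes as long as a camera call.
- arm.recognise(thing, camera): "extent" ([left, top, width, height] in pixels, round what is visible of it).
- arm.trace(thing, camera): "mask" (420x560 bool, what is visible of it) and "extent" ([left, top, width, height] in pixels, round what is visible of it).
The state is a dict: "t": time; "q": joint angles; "qd": joint speeds; "joint_efforts": joint torques, N m; "eef_pos": TCP position; "ee_rot": TCP orientation; "force": force on the tool from outside, world axes, zero at the start; "moment": the same for the moment, N m; "width": finger opening in m; "gripper_force": force on a finger pad.
Only numpy, scipy, OpenCV 4.12 (cv2) and the standard library are available. Lean on these libraries where they do the work, as an engineer would, in place of code of your own. Each camera call takes 0.05 s, during which the arm holds its last target. There are 200 camera calls.

## Working session

There is one attempt and no reset: what is moved stays moved. The work goes in short steps, Python scripts to look and compute and a shell command to move; the robot and the scene stay as the last step left them, time stands still between calls to the robot, and variables do not carry over. Pictures are saved under pics/ and viewed, at most 10 in all, crops included, and the job is handed in when it is done.

```bash
mkdir -p pics; ls
cat > h.py <<'E'
import numpy as np,cv2
from station import arm
from scipy.spatial.transform import Rotation as Ro
def pts(name,depth,mask=None,st=None):
    c=arm.get_calibration(name);K=np.array(c["mtx"])
    v,u=np.nonzero((depth>0)&(mask if mask is not None else True))
    z=depth[v,u];P=np.c_[(u-K[0,2])*z/K[0,0],(v-K[1,2])*z/K[1,1],z]
    if name=="wrist":
        M=np.array(c["mount"]);P=P@M[:3,:3].T+M[:3,3]
        P=P@Ro.from_euler('xyz',st["ee_rot"]).as_matrix().T+st["eef_pos"]
    else: P=(P-np.array(c["t"]))@np.array(c["R"])
    return P,u,v
def save(n,im): cv2.imwrite(f"pics/{n}.png",im[:,:,::-1])
E
python3 - <<'E'
from h import *
st=arm.get_state();print({k:np.round(v,3) for k,v in st.items()},arm.hold_point_z)
for n in ["scene","top"]:
    im,d=arm.grab_frame(n);save(n,im)
    for t in ["key_mid","plain_key_mid","lock_bar"]:
        for r in arm.trace(t,n)[:2]:
            P,u,v=pts(n,d,r["mask"]);
            print(n,t,round(r["score"],2),r["extent"],np.round(np.percentile(P,[2,50,98],axis=0),3).tolist() if len(P) else 0)
E
```

```text
pics
{'t': np.float64(0.0), 'q': array([-1.053,  0.359,  0.011, -0.   , -1.224, -0.288]), 'qd': array([ 0.003,  0.001, -0.   , -0.001, -0.   ,  0.001]), 'joint_efforts': array([ 1.0000e-03, -5.8273e+01,  2.9305e+01,  6.9970e+00,  7.0000e-03,
       -0.0000e+00]), 'eef_pos': array([ 0.154, -0.657,  0.226]), 'ee_rot': array([ 3.14 , -0.   , -2.912]), 'force': array([ 0.176, -0.042, -0.445]), 'moment': array([0.034, 0.051, 0.024]), 'gripper_force': np.float64(0.0), 'width': np.float64(0.088)} 0.0188
scene key_mid 0.69 [303.5, 281.8, 41.5, 53.8] [[0.592, 0.18, -0.0], [0.619, 0.206, 0.09], [0.642, 0.227, 0.111]]
scene plain_key_mid 0.71 [338.9, 193.3, 33.4, 48.3] [[0.39, 0.114, 0.001], [0.433, 0.14, 0.084], [0.453, 0.159, 0.111]]
scene plain_key_mid 0.7 [302.8, 281.2, 41.1, 48.1] [[0.592, 0.181, 0.007], [0.619, 0.206, 0.091], [0.642, 0.227, 0.111]]
scene lock_bar 0.64 [184.8, 176.9, 25.8, 17.0] [[0.529, -0.172, 0.031], [0.552, -0.163, 0.041], [0.572, -0.156, 0.048]]
top key_mid 0.66 [156.0, 144.6, 34.6, 39.9] [[0.587, 0.18, 0.004], [0.609, 0.2, 0.102], [0.636, 0.223, 0.111]]
top plain_key_mid 0.73 [185.6, 247.2, 32.4, 29.6] [[0.402, 0.114, 0.026], [0.423, 0.132, 0.108], [0.448, 0.157, 0.112]]
```

Run:
```python
import cv2,numpy as np
s=cv2.imread("pics/scene.png")[140:350,150:410];t=cv2.imread("pics/top.png")[110:310,130:430]
cv2.imwrite("pics/c1.png",np.hstack([cv2.resize(s,None,fx=1.5,fy=1.5,interpolation=2),cv2.resize(t,(400,315),interpolation=2)]))
```

```text
(no output)
```

View pics/c1.png

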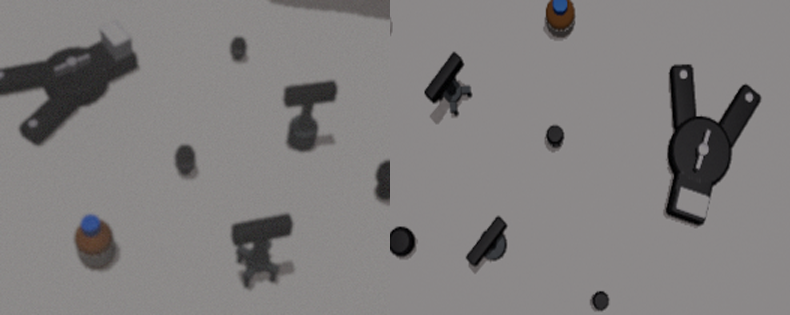

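Run:
```python
from h import *
for n in ["top","scene"]:
    im,d=arm.grab_frame(n);P,u,v=pts(n,d)
    for nm,cx,cy in [("A",.615,.204),("B",.427,.136)]:
        m=(abs(P[:,0]-cx)<.06)&(abs(P[:,1]-cy)<.06)&(P[:,2]>.106)&(P[:,2]<.118)
        Q=P[m][:,:2].astype(np.float32);r=cv2.minAreaRect(Q);b=cv2.boxPoints(r)
        c=Q.mean(0);w,V=np.linalg.eigh(np.cov((Q-c).T));print(n,nm,m.sum(),r,np.degrees(np.arctan2(V[1,1],V[0,1])),c)
    m=(abs(P[:,0]-.55)<.06)&(abs(P[:,1]+.163)<.06)&(P[:,2]>.038)&(P[:,2]<.052)
    Q=P[m][:,:2];c=Q.mean(0);w,V=np.linalg.eigh(np.cov((Q-c).T));print(n,"bar",m.sum(),c,np.degrees(np.arctan2(V[1,1],V[0,1])),Q.min(0),Q.max(0),np.sqrt(w))
```

```text
top A 281 ((0.6129091382026672, 0.2034609317779541), (0.016649074852466583, 0.06283855438232422), 52.200801849365234) 142.28096934600453 [0.61193293 0.20401615]
top B 306 ((0.42491796612739563, 0.13667958974838257), (0.015855584293603897, 0.06301183253526688), 49.20848083496094) 139.7272958889869 [0.42498255 0.13671173]
top bar 123 [ 0.54549242 -0.16311242] 154.09929510964295 [ 0.49203765 -0.1756919 ] [ 0.57274344 -0.1270376 ] [0.0038287  0.01750865]
scene A 379 ((0.6150611042976379, 0.20383362472057343), (0.016868524253368378, 0.06424885988235474), 53.188743591308594) 142.5518811060502 [0.6161715  0.20372401]
scene B 251 ((0.4270878732204437, 0.1363973617553711), (0.018176821991801262, 0.06311824172735214), 47.700748443603516) 139.05076632599952 [0.42748788 0.13730764]
scene bar 179 [ 0.53303464 -0.15644457] 156.4867073336878 [ 0.49019624 -0.17577653] [ 0.57462276 -0.12634543] [0.00786305 0.03057707]
```

The pronged key (A) is the one upper left in the top view, at about (165,165) in the full frame; the plain key (B) is at (201,262), and the bar is at (249,205). Next I refine the bar and check obstacle heights.

```bash
cat >> h.py <<'E'
def go(x,y,z,yawdeg):
    s=arm.get_state();R=Ro.from_euler('xyz',s["ee_rot"]).as_matrix()
    d=R.T@(np.array([x,y,z])-s["eef_pos"])/.025
    dy=(np.degrees(s["ee_rot"][2])-yawdeg+180)%360-180
    print("t",round(float(s["t"]),2),"rows",np.round(d,2),"turn",round(dy/5,2),"yaw",np.degrees(s["ee_rot"]).round(1),"tcp",np.round(s["eef_pos"],4),"q",np.degrees(s["q"]).round(0))
E
python3 - <<'E'
from h import *
for n in ["top","scene"]:
    im,d=arm.grab_frame(n);P,u,v=pts(n,d);g=im[v,u].astype(int).max(1)
    m=(np.hypot(P[:,0]-.552,P[:,1]+.164)<.033)&(P[:,2]>.036)&(P[:,2]<.055)&(g>90)
    Q=P[m][:,:2].astype(np.float32);c=Q.mean(0);w,V=np.linalg.eigh(np.cov((Q-c).T));print(n,m.sum(),c,np.degrees(np.arctan2(V[1,1],V[0,1])),cv2.minAreaRect(Q))
    m=(P[:,2]>.06)&(P[:,0]>.3)&(P[:,0]<.9)&(abs(P[:,1])<.6)
    G=np.round(P[m]/.04)*.04
    for k in sorted({tuple(a) for a in G[:,:2].round(2)}):
        mm=(np.abs(G[:,:2]-k)<.01).all(1)
        if mm.sum()>15: print(k,mm.sum(),P[m][mm][:,2].max().round(3),end="; ")
go(.614,.2037,.2265,-37.7)
E
```

```text
top 93 [ 0.54778886 -0.16453774] 161.18301792665557 ((0.548927903175354, -0.16537614166736603), (0.012866481207311153, 0.04975566640496254), 80.49873352050781)
(np.float64(0.4), np.float64(0.12)) 29 0.112; (np.float64(0.4), np.float64(0.16)) 123 0.114; (np.float64(0.44), np.float64(0.12)) 198 0.114; (np.float64(0.44), np.float64(0.16)) 22 0.111; (np.float64(0.48), np.float64(-0.16)) 156 0.065; (np.float64(0.48), np.float64(-0.12)) 76 0.065; (np.float64(0.6), np.float64(0.2)) 260 0.113; (np.float64(0.6), np.float64(0.24)) 28 0.112; (np.float64(0.64), np.float64(0.2)) 127 0.112; (np.float64(0.72), np.float64(0.04)) 115 0.078; (np.float64(0.84), np.float64(-0.36)) 26 0.068; (np.float64(0.84), np.float64(-0.32)) 83 0.068; (np.float64(0.84), np.float64(-0.28)) 150 0.115; (np.float64(0.84), np.float64(-0.24)) 321 0.13; (np.float64(0.84), np.float64(-0.2)) 59 0.068; (np.float64(0.84), np.float64(0.32)) 324 0.074; (np.float64(0.84), np.float64(0.36)) 319 0.075; (np.float64(0.84), np.float64(0.4)) 273 0.073; (np.float64(0.84), np.float64(0.44)) 239 0.073; (np.float64(0.84), np.float64(0.48)) 
[... 1099 characters left out ...]
4(0.6), np.float64(0.2)) 273 0.113; (np.float64(0.6), np.float64(0.24)) 82 0.111; (np.float64(0.64), np.float64(0.2)) 313 0.112; (np.float64(0.72), np.float64(0.04)) 163 0.077; (np.float64(0.84), np.float64(-0.32)) 18 0.066; (np.float64(0.84), np.float64(-0.28)) 25 0.067; (np.float64(0.84), np.float64(-0.24)) 230 0.132; (np.float64(0.84), np.float64(-0.2)) 67 0.067; (np.float64(0.88), np.float64(-0.32)) 168 0.113; (np.float64(0.88), np.float64(-0.28)) 494 0.132; (np.float64(0.88), np.float64(-0.24)) 598 0.132; (np.float64(0.88), np.float64(-0.2)) 199 0.068; t 0.6 rows [-25.77  29.34   0.  ] turn -25.83 yaw [-180.     0.  -166.8] tcp [ 0.1537 -0.6572  0.2266] q [-60.  21.   1.  -0. -70. -17.]
```

```bash
python3 -m crank '[[[-19.9,15.55,-1,-25.8],[-19.9,15.55,-1,-25.8],[-19.9,15.55,-1,-25.8],[-19.9,15.55,-1,-25.8],[-19.9,15.55,-1,-25.8],[-19.9,15.55,-1,-25.8],[-19.9,15.55,-1,-25.8],[-19.9,15.55,-1,-25.8],[-19.9,15.55,-1,-25.8],[-19.9,15.55,-1,-25.8],[-19.9,15.55,-1,-25.8],[-19.9,15.55,-1,-25.8]]]' 0
python3 - <<'E'
from h import *
st=arm.get_state();im,d=arm.grab_frame("wrist");save("w1",im)
P,u,v=pts("wrist",d,None,st);g=im[v,u].astype(int).max(1)
m=(np.hypot(P[:,0]-.55,P[:,1]+.165)<.034)&(P[:,2]>.036)&(P[:,2]<.052)&(g>80)
if m.sum()>20:
    Q=P[m][:,:2].astype(np.float32);c=Q.mean(0);w,V=np.linalg.eigh(np.cov((Q-c).T));print(m.sum(),c,np.degrees(np.arctan2(V[1,1],V[0,1])),cv2.minAreaRect(Q),np.percentile(P[m][:,2],[5,50,95]))
go(.614,.2037,.2265,-37.7)
E
```

```text
t: 2.1
eef_pos: [0.5503, -0.1641, 0.2514]
ee_rot: [3.141, 0.0, -0.653]
force: [0.1, 0.5, 0.1]
width: 0.0874
gripper_force: 0.0
321 [ 0.5508102  -0.16601719] 160.6526848269631 ((0.5500355958938599, -0.16591867804527283), (0.01452705916017294, 0.051135748624801636), 81.28954315185547) [0.0422488  0.04402621 0.0462343 ]
t 2.15 rows [ -6.81 -13.31   1.  ] turn 0.15 yaw [180.    0.  -36.9] tcp [ 0.55   -0.1645  0.2515] q [  3.  10. -10.  -0. -70.  50.]
```

View pics/w1.png

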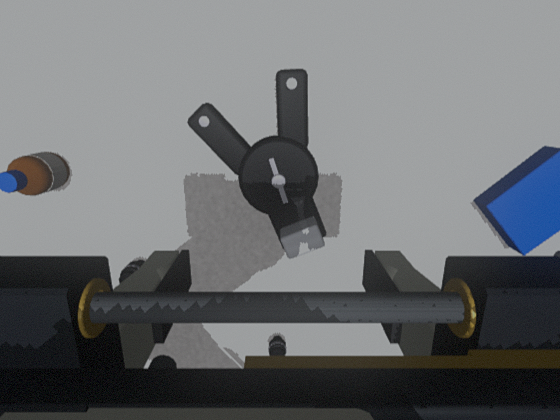

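```bash
python3 -m crank '[[[-6.8,-13.3,1,0.1],[-6.8,-13.3,1,0.1],[-6.8,-13.3,1,0.1],[-6.8,-13.3,1,0.1],[-6.8,-13.3,1,0.1],[-6.8,-13.3,1,0.1],[-6.8,-13.3,1,0.1],[-6.8,-13.3,1,0.1],[-6.8,-13.3,1,0.1]]]' 0
python3 - <<'E'
from h import *
st=arm.get_state();im,d=arm.grab_frame("wrist");save("w2",im)
P,u,v=pts("wrist",d,None,st)
m=(np.hypot(P[:,0]-.614,P[:,1]-.204)<.05)&(P[:,2]>.10)&(P[:,2]<.12)
print(m.sum())
if m.sum()>20:
    Q=P[m][:,:2].astype(np.float32);c=Q.mean(0);w,V=np.linalg.eigh(np.cov((Q-c).T));print(c,np.degrees(np.arctan2(V[1,1],V[0,1])),cv2.minAreaRect(Q),np.percentile(P[m][:,2],[5,50,95]))
go(.614,.2037,.077,-37.7)
E
```

```text
t: 3.28
eef_pos: [0.6198, 0.2003, 0.227]
ee_rot: [-3.141, -0.0, -0.673]
force: [-0.4, -0.3, 0.1]
width: 0.088
gripper_force: 0.0
1361
[0.61730933 0.20172906] 142.4815245675906 ((0.6160482168197632, 0.20268407464027405), (0.015841646119952202, 0.06289200484752655), 52.70137405395508) [0.10681581 0.10891216 0.11018259]
t 3.33 rows [-0.27  0.04  6.  ] turn -0.17 yaw [-180.    -0.   -38.5] tcp [0.6199 0.2002 0.2271] q [ 35.  18.  -3.   0. -69.  16.]
```

View pics/w2.png

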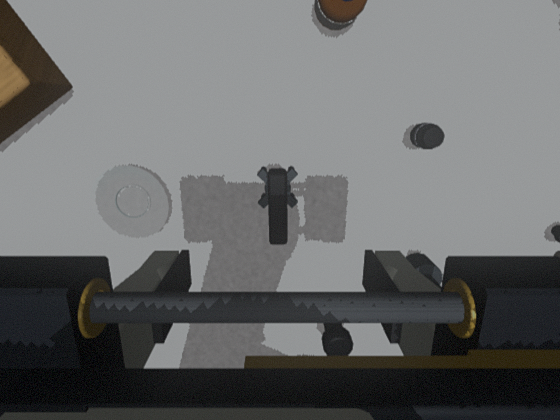

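```bash
python3 -m crank '[[[-0.19,0.02,2,-0.17],[-0.19,0.02,4,-0.17],[-0.19,0.02,5.2,-0.17],[-0.19,0.02,6,-0.17],[-0.19,0.02,6,-0.17]]]' 0 && python3 -m crank '[[[0,0,0,0],[0,0,0,0],[0,0,0,0],[0,0,0,0],[0,0,0,0],[0,0,0,0]]]' 1 35
```

```text
t: 3.95
eef_pos: [0.615, 0.2024, 0.0754]
ee_rot: [3.139, 0.001, -0.658]
force: [0.7, -0.7, 0.7]
width: 0.0875
gripper_force: 0.0
t: 4.7
eef_pos: [0.6158, 0.204, 0.0766]
ee_rot: [3.142, 0.0, -0.656]
force: [-1.2, 0.3, -0.5]
width: 0.0333
gripper_force: 0.0
```

```bash
python3 -m crank '[[[0,0,0,0],[0,0,0,0],[0,0,0,0],[0,0,0,0]]]' 1 35 && python3 -m crank '[[[0,0,-0.6,0],[0,0,-1.5,0],[0,0,-3,0],[0,0,-4.4,0],[0,0,-4.4,0],[0,0,-4.4,0]]]'; python3 -c "
from h import *
im,d=arm.grab_frame('scene');c=arm.get_calibration('scene');p=c['mtx']@(c['R']@np.array([.615,.203,.15])+c['t']);u,v=(p[:2]/p[2]).astype(int);print(u,v)
save('s2',cv2.resize(im[v-70:v+90,u-80:u+80],None,fx=3,fy=3))
go(.5505,-.166,.187,-19.3)"
```

```text
t: 5.2
eef_pos: [0.6157, 0.2039, 0.0764]
ee_rot: [3.141, 0.0, -0.656]
force: [0.4, -0.6, -0.5]
width: 0.0159
gripper_force: 35.0
t: 5.95
eef_pos: [0.6154, 0.2038, 0.1867]
ee_rot: [-3.141, 0.0, -0.656]
force: [-0.2, -0.4, -1.9]
width: 0.0155
gripper_force: 35.0
326 275
t 6.0 rows [ 6.97 13.3  -0.03] turn -3.66 yaw [179.9   0.  -37.6] tcp [0.6151 0.2037 0.186 ] q [ 36.  20.  -6.  -0. -64.  17.]
```

View pics/s2.png

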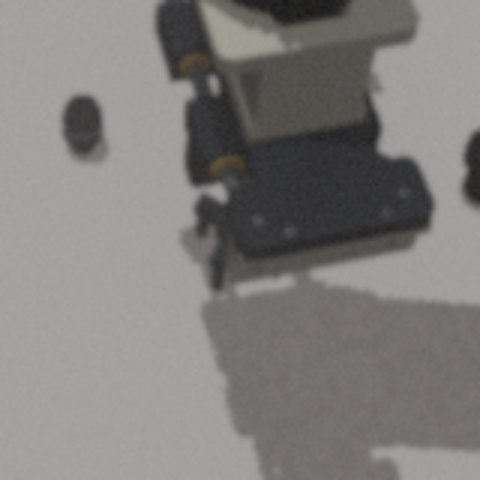

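```bash
python3 -m crank '[[[6.97,13.3,0,-3.66],[6.97,13.3,0,-3.66],[6.97,13.3,0,-3.66],[6.97,13.3,0,-3.66],[6.97,13.3,0,-3.66],[6.97,13.3,0,-3.66],[6.97,13.3,0,-3.66],[6.97,13.3,0,-3.66],[6.97,13.3,0,-3.66],[6.97,13.3,0,-3.66]]]'
python3 - <<'E'
from h import *
st=arm.get_state();im,d=arm.grab_frame("wrist")
P,u,v=pts("wrist",d,None,st);g=im[v,u].astype(int).max(1)
im2,d2=arm.grab_frame("scene")
c=arm.get_calibration('scene');p=c['mtx']@(c['R']@np.array([.55,-.166,.1])+c['t']);a,b=(p[:2]/p[2]).astype(int)
save('s3',np.hstack([im[60:300,150:410],cv2.resize(im2[b-50:b+50,a-50:a+58],(260,240))]).repeat(1,0))
go(.5505,-.166,.187,-19.3)
E
```

```text
t: 7.25
eef_pos: [0.5514, -0.1647, 0.1864]
ee_rot: [3.142, 0.0, -0.334]
force: [-0.2, -0.2, -1.2]
width: 0.0159
gripper_force: 35.0
t 7.35 rows [-0.02  0.05 -0.02] turn 0.02 yaw [180.    0.  -19.2] tcp [ 0.5514 -0.1649  0.1866] q [  3.  13. -15.  -0. -62.  68.]
```

View pics/s3.png

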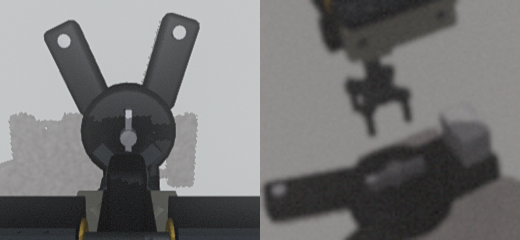

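```bash
python3 -m crank '[[[-0.02,0.05,1.5,0],[-0.02,0.05,2.2,0],[-0.02,0.05,2.5,0],[-0.02,0.05,2.7,0],[-0.02,0.05,2.9,0],[-0.02,0.05,3.05,0],[-0.02,0.05,3.13,0],[-0.02,0.05,3.13,0],[-0.02,0.05,3.13,0]]]'
python3 - <<'E'
from h import *
im2,d2=arm.grab_frame("scene")
c=arm.get_calibration('scene');p=c['mtx']@(c['R']@np.array([.55,-.166,.06])+c['t']);a,b=(p[:2]/p[2]).astype(int)
save('s4',cv2.resize(im2[b-50:b+50,a-50:a+50],(500,500)))
st=arm.get_state();print(st["force"],st["moment"]);go(.5505,-.166,.1068,-19.3)
E
```

```text
t: 8.48
eef_pos: [0.5504, -0.1669, 0.1085]
ee_rot: [-3.142, -0.0, -0.336]
force: [-0.4, 0.8, -1.9]
width: 0.0157
gripper_force: 35.0
[ 0.53482996 -0.52514761 -1.73184737] [-0.10412034  0.16147573 -0.04455395]
t 8.53 rows [-0.01 -0.03  0.07] turn 0.01 yaw [-180.    -0.   -19.3] tcp [ 0.5504 -0.1669  0.1085] q [  3.  17. -21.   0. -52.  68.]
```

View pics/s4.png

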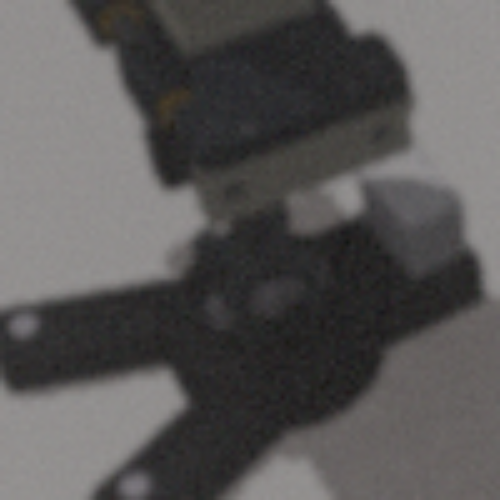

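```bash
python3 -m crank '[[[0,-0.02,0.04,0],[0,-0.02,0.05,0],[0,-0.02,0.05,0],[0,-0.02,0.05,1],[0,-0.02,0.05,2],[0,-0.02,0.05,3.2],[0,-0.02,0.05,4.4],[0,-0.02,0.05,5.6],[0,-0.02,0.05,6.8],[0,-0.02,0.05,8],[0,-0.02,0.05,9],[0,-0.02,0.05,9]]]' 1 50 && python3 -m crank '[[[0,0,0,1],[0,0,0,2],[0,0,0,3.2],[0,0,0,4.4],[0,0,0,5.6],[0,0,0,6.8],[0,0,0,8],[0,0,0,9],[0,0,0,9.4],[0,0,0,9.4],[0,0,0,9.4]]]'
```

```text
t: 10.02
eef_pos: [0.5505, -0.1663, 0.1071]
ee_rot: [-3.141, 0.0, -1.121]
force: [-0.9, 1.0, -1.7]
width: 0.0159
gripper_force: 50.0
t: 11.4
eef_pos: [0.55, -0.1665, 0.1069]
ee_rot: [3.141, -0.0, -1.941]
force: [-2.8, -1.6, -2.0]
width: 0.0157
gripper_force: 50.0
```

```bash
python3 -c "
from h import *
go(.5505,-.166,.1068,-111.3);print(arm.get_state()['moment'])"
```

```text
t 11.4 rows [-0.03 -0.01  0.  ] turn 0.02 yaw [ 180.    -0.  -111.2] tcp [ 0.55   -0.1665  0.1069] q [  3.  17. -21.   0. -52. -24.]
[-0.66538096  1.25100868  0.05065795]
```

```bash
python3 -m crank '[[[0,0,0.02,-0.3],[0,0,0.03,-0.3],[0,0,0.03,-0.3]]]' 1 10 && python3 -m crank '[[[0,0,0,0],[0,0,0,0],[0,0,0,0],[0,0,0,0],[0,0,0,0],[0,0,0,0],[0,0,0,0],[0,0,0,0]]]' 0 && python3 -m crank '[[[0,0,-0.5,0],[0,0,-1.5,0],[0,0,-3,0],[0,0,-4.5,0],[0,0,-6,0],[0,0,-6,0],[0,0,-6,0]]]'
python3 - <<'E'
from h import *
st=arm.get_state();im,d=arm.grab_frame("wrist")
P,u,v=pts("wrist",d,None,st);g=im[v,u].astype(int).max(1)
m=(np.hypot(P[:,0]-.55,P[:,1]+.166)<.045)&(P[:,2]>.127)&(P[:,2]<.15)
Q=P[m][:,:2].astype(np.float32);print(m.sum(),cv2.minAreaRect(Q),np.percentile(P[m][:,2],[5,50,95]))
m=(np.hypot(P[:,0]-.55,P[:,1]+.166)<.033)&(P[:,2]>.034)&(P[:,2]<.055)&(g>80)
Q=P[m][:,:2];c=Q.mean(0);w,V=np.linalg.eigh(np.cov((Q-c).T));print(m.sum(),c,np.degrees(np.arctan2(V[1,1],V[0,1])))
im2,d2=arm.grab_frame("scene")
c=arm.get_calibration('scene');p=c['mtx']@(c['R']@np.array([.55,-.166,.08])+c['t']);a,b=(p[:2]/p[2]).astype(int)
save('s5',np.hstack([cv2.resize(im[90:250,200:360],(400,400)),cv2.resize(im2[b-50:b+50,a-50:a+50],(400,400))]))
print(st["t"],st["eef_pos"])
E
```

```text
t: 11.78
eef_pos: [0.5505, -0.1663, 0.1064]
ee_rot: [-3.142, 0.0, -1.916]
force: [-2.6, 0.7, 1.2]
width: 0.0158
gripper_force: 10.0
t: 12.78
eef_pos: [0.5505, -0.1664, 0.1063]
ee_rot: [-3.142, 0.0, -1.916]
force: [0.6, 0.3, -0.2]
width: 0.0863
gripper_force: 0.0
t: 13.65
eef_pos: [0.5502, -0.1663, 0.2566]
ee_rot: [-3.141, 0.0, -1.916]
force: [0.2, -0.5, -1.3]
width: 0.0876
gripper_force: 0.0
1406 ((0.5500301122665405, -0.16713565587997437), (0.06327402591705322, 0.01563858427107334), 70.5750732421875) [0.13668361 0.13893025 0.14014328]
24 [ 0.55208079 -0.18536595] 96.0488121572858
13.65 [ 0.55016255 -0.16627309  0.25657646]
```

View pics/s5.png

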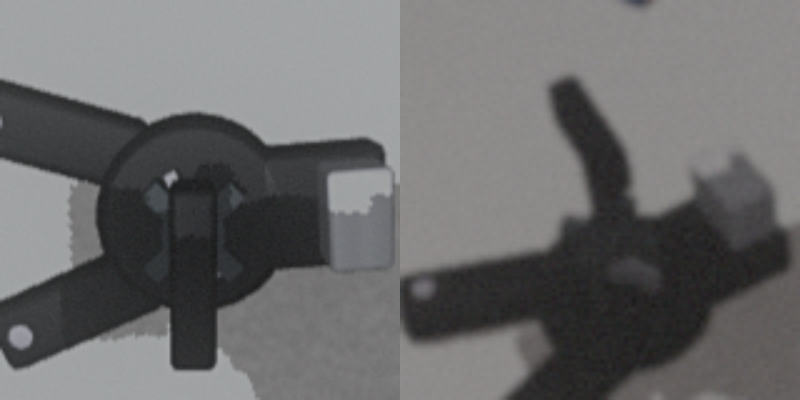

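The key stands upright on the screw: its handle top is at z 0.139 and its axis is within about 1 mm of the screw's. The bar end shows at (172,178) against a prong, so the screw has turned about 60°.

```bash
python3 -c "
from station import arm
print(arm.job_done())"
```

```text
the job is handed in; nothing more can be done
None
```

The four-pronged key was set square over the screw, turned a quarter turn clockwise and released upright on it; the screw turned about 60° by camera estimate, the plain key was not touched, and the job was handed in at about 14 s with no verdict returned.

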